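Set the stock tags of the bushing bins

TASK

Set the hinged stock tags in front of the four parts bins: the tag of each full bin must lie over towards its bin, showing its disc face, and the tag of each bin that is empty or nearly empty must lie over towards the robot, showing its bar face. Flip each wrong tag by pushing it gently over with the fingertips: do not pinch the tags, and do not lift or shift the bins or the other things on the bench.

Things in the scene. Friction and masses are not known exactly. Their poses are not given: they have to be found in the camera images.
- rail: Dark steel base strip fixed to the bench, 64 mm (x) by 430 mm (y) by 6 mm, carrying four tag stands in a row about 105 mm apart along its y axis. Origin: centre of its underside, on the bench, below the hinge line. Its +x axis points to the bins, away from the robot. It and all that stands on or behind it turn together, up to 0.15 rad.
- stand_a: One of four identical fixed tag stands, in any order: grey foot 30 x 68 mm, two lugs 30 mm either side, 35 mm high above the bench, carrying a level hinge pin along y, 28 mm above the bench. Origin: on the bench right below the middle of the pin; +x points to its bin, +y along the row.
- stand_b: One of four identical fixed tag stands, in any order: grey foot 30 x 68 mm, two lugs 30 mm either side, 35 mm high above the bench, carrying a level hinge pin along y, 28 mm above the bench. Origin: on the bench right below the middle of the pin; +x points to its bin, +y along the row.
- stand_c: One of four identical fixed tag stands, in any order: grey foot 30 x 68 mm, two lugs 30 mm either side, 35 mm high above the bench, carrying a level hinge pin along y, 28 mm above the bench. Origin: on the bench right below the middle of the pin; +x points to its bin, +y along the row.
- stand_d: One of four identical fixed tag stands, in any order: grey foot 30 x 68 mm, two lugs 30 mm either side, 35 mm high above the bench, carrying a level hinge pin along y, 28 mm above the bench. Origin: on the bench right below the middle of the pin; +x points to its bin, +y along the row.
- tag_a (a joint): Hinge of the tag in stand_a, rad, 0 to 1.20. 0: leans to the robot side (-x), 34 degrees from vertical, bar face up. 0.60: upright. 1.20: leans to the bin side, 34 degrees from vertical, disc face up. No spring, light damping: from either side of upright it falls by its weight to the stop on that side.
- tag_a_edge (a point): Middle of the free edge of tag_a: aluminium plate 50 mm wide, 60 mm from hinge to free edge, 4 mm thick, 80 g; a raised black disc (30 mm) on one face, a raised black bar (40 x 9 mm) on the other. Leaning either way, the edge is 34 mm out from the hinge line and 77 mm above the bench; upright, 88 mm above the bench.
- tag_b (a joint): Hinge of the tag in stand_b, rad, 0 to 1.20. 0: leans to the robot side (-x), 34 degrees from vertical, bar face up. 0.60: upright. 1.20: leans to the bin side, 34 degrees from vertical, disc face up. No spring, light damping: from either side of upright it falls by its weight to the stop on that side.
- tag_b_edge (a point): Middle of the free edge of tag_b: aluminium plate 50 mm wide, 60 mm from hinge to free edge, 4 mm thick, 80 g; a raised black disc (30 mm) on one face, a raised black bar (40 x 9 mm) on the other. Leaning either way, the edge is 34 mm out from the hinge line and 77 mm above the bench; upright, 88 mm above the bench.
- tag_c (a joint): Hinge of the tag in stand_c, rad, 0 to 1.20. 0: leans to the robot side (-x), 34 degrees from vertical, bar face up. 0.60: upright. 1.20: leans to the bin side, 34 degrees from vertical, disc face up. No spring, light damping: from either side of upright it falls by its weight to the stop on that side.
- tag_c_edge (a point): Middle of the free edge of tag_c: aluminium plate 50 mm wide, 60 mm from hinge to free edge, 4 mm thick, 80 g; a raised black disc (30 mm) on one face, a raised black bar (40 x 9 mm) on the other. Leaning either way, the edge is 34 mm out from the hinge line and 77 mm above the bench; upright, 88 mm above the bench.
- tag_d (a joint): Hinge of the tag in stand_d, rad, 0 to 1.20. 0: leans to the robot side (-x), 34 degrees from vertical, bar face up. 0.60: upright. 1.20: leans to the bin side, 34 degrees from vertical, disc face up. No spring, light damping: from either side of upright it falls by its weight to the stop on that side.
- tag_d_edge (a point): Middle of the free edge of tag_d: aluminium plate 50 mm wide, 60 mm from hinge to free edge, 4 mm thick, 80 g; a raised black disc (30 mm) on one face, a raised black bar (40 x 9 mm) on the other. Leaning either way, the edge is 34 mm out from the hinge line and 77 mm above the bench; upright, 88 mm above the bench.
- bin_1: Blue open bin, 140 mm deep (x), 90 wide (y), 65 high, loose on the bench behind one of the stands (any). Origin: centre of its underside, about 205 mm behind its stand's hinge line (front wall 135 mm behind it), sideways within 15 mm of the stand's centre. This one is full: heaped with steel bushings to about 80 mm above the bench. About 0.9 kg.
- bin_2: Blue open bin, 140 mm deep (x), 90 wide (y), 65 high, loose on the bench behind one of the stands (any). Origin: centre of its underside, about 205 mm behind its stand's hinge line (front wall 135 mm behind it), sideways within 15 mm of the stand's centre. This one is full: heaped with steel bushings to about 80 mm above the bench. About 0.9 kg.
- bin_3: Blue open bin, 140 mm deep (x), 90 wide (y), 65 high, loose on the bench behind one of the stands (any). Origin: centre of its underside, about 205 mm behind its stand's hinge line (front wall 135 mm behind it), sideways within 15 mm of the stand's centre. This one is nearly empty: two steel bushings left on its floor. About 0.25 kg.
- bin_4: Blue open bin, 140 mm deep (x), 90 wide (y), 65 high, loose on the bench behind one of the stands (any). Origin: centre of its underside, about 205 mm behind its stand's hinge line (front wall 135 mm behind it), sideways within 15 mm of the stand's centre. This one is empty. About 0.25 kg.
- screwdriver: Bystander: loose screwdriver, 180 mm long, lying on the bench on the robot side of the rail, roughly along it.
- fitting: Bystander: loose turned aluminium fitting, 62 mm high, 48 mm across its foot, standing past the left (+y) end of the rail. Origin: centre of its underside.
- jar: Bystander: loose amber glass jar, 60 mm across, 80 mm high, past the right (-y) end of the rail. Origin: centre of its underside.
There are look-alikes about, which are no part of the job. What is shaped like the bin_4 but brown is not meant.

How it is judged:
By the outcome, as a careful person would: the job done as asked, in the order asked, and still so for the second after the job is handed in, with the robot touching nothing.
It also fails if it takes over 58 s, if anything falls off the work surface, if the arm or the gripper's body presses on something with over 40 N, if the wrist force passes 120 N, or if a joint passes its speed limit or range.

ROBOT

A 6-joint arm with a two-finger parallel gripper is mounted at the origin on the work surface. World frame = base frame: x ahead of the robot, y to its left, z up, the work surface at z = 0. Lengths are in m, angles in degrees, forces in N, time in s.
With the tool pointing down it reaches from about 0.35 to 0.875 m from the base axis. Payload 4.2 kg.
Tool frame: the origin (TCP) lies on the centre line of the jaws, within the pads' length; the fingertips stand 19 mm ahead of it and the grasp point (between the pads) is the TCP; z points along the fingers, y is the line along which they close (so a half turn about z gives the same grasp; the last joint's range is limited). The gripper opens to 87 mm and grips with 3 to 60 N. Pads are 19 mm wide; open, the fingers measure 117 mm over their backs; the gripper's body (75 mm by 190 mm) begins 51 mm behind the grasp point.
Start: joints at [14.817, 22.042, 0.453, 0, -68.411, -14.817], TCP at [0.625, 0, 0.242] pointing down, gripper open.
Joint ranges: [-179.83, 179.83], [-69.29, 118.12], [-61.27, 80.66], [-181.25, 117.63], [-171.15, -9.14], [-177.46, 177.46]. Speed limits (degrees/s): [159.86, 159.86, 180, 180, 180, 180].

INTERFACE

Orientations are given as a 3x3 rotation matrix whose columns are the frame's x, y, z axes.
In Python, from station import sense, capture, finish_job, search_frame, masks_of gives the robot as it stands.
- The arm moves only by the tool drive_tool, never from a script. Its argument "rows" is a list of rows, each a list of 7 numbers: the opening in per cent of the stroke, from 0 (shut) to 100 (fully open), then the shift along the world's x, y, z in mm, then the turn, a rotation vector about the world's x, y, z in rad. In form: [[fingers, dx, dy, dz, wx, wy, wz], ...]. A call has 1 to 5 rows; each row shifts and turns the commanded pose from where the row before left it; what a row does not reach is not made up. A row lasts 1/12 s, in which the tool goes at most 41.7 mm and 7.16 degrees, less where a joint would pass 70% of its speed; a pose out of reach is approached as far as the arm can. A call is refused whole if a number of a shift passes 41.7 or a number of a turn 0.125, either way. A call with a gripper value outside its range is refused whole. The fingers move at their own pace and stop on an object; the grip force is fixed at half the most. Time passes only in rows, so rows that do not move let the fingers close. It gives the time, the measured TCP pose, the force, the opening and the grip force at its end, in the units of the state.
- sense(): the state, without advancing time (a new reading comes with each control period).
- capture(name): name is "scene" or "side" or "wrist"; returns a dict with "frame" (384x512x3 uint8, red, green, blue), "z_map" (384x512 float32, m along the optical axis (not along the pixel's ray), 0 where there is no reading), "fx", "fy", "cx", "cy" (pixels), "distortion" ([k1, k2, p1, p2, k3] as OpenCV has them; the pictures are not rectified), "R" (3x3) and "t" (3): a world point X has camera coordinates R X + t; the wrist camera has in their place "T_tool_cam" (4x4, takes a point from camera to tool coordinates, whose origin is the TCP and whose axes are the flange's). Camera axes: x right, y down, z forward; pixel columns grow to the right and rows downward; lengths in m; the calibration is good to about 2 mm. A picture is of the moment at which its call begins: read the wrist's pose just before it.
- finish_job(): hands the job in; it is judged then, once.
Trained networks look in a picture, given as the dict that the camera call returned (one of the last four; its "shot" number tells which), for a name from the list of things; names that differ only in an ending like _2 or _b are one class to them, and where a whole thing is asked for, a point or a joint stands for the part that bears it (a point fixed in the world has none). Each returns a list of dicts, best first, with "p" (0 to 1); they miss things now and then, are a little off and sometimes report something else, mostly with a low value. They report only what shows in the picture. A call takes as long as a camera call. They do not tell look-alikes from the thing itself.
- search_frame(label, picture): "xy" ([column, row] in pixels, amid what is visible of it).
- masks_of(label, picture): "region" (384x512 bool, what is visible of it) and "xy" ([column, row] in pixels, amid what is visible of it).
The state is a dict: "time_s": time; "joints": joint angles; "joint_velocities": joint speeds; "effort": joint torques, N m; "tcp_pos": TCP position; "ee_rot": TCP orientation; "wrist_force": force on the tool from outside, world axes, zero at the start; "moment": the same for the moment, N m; "gripper_width": opening from 0.0 (shut) to 1.0 (fully open); "gripper_force": force on a finger pad.
Only numpy, scipy, OpenCV 4.12 (cv2) and the standard library are available. Lean on these libraries where they do the work, as an engineer would, in place of code of your own. Each camera call takes 0.05 s, during which the arm holds its last target. There are 200 camera calls.

## Working session

There is one attempt and no reset: what is moved stays moved. The work goes in short steps, Python scripts to look and compute and a tool call to move; the robot and the scene stay as the last step left them, time stands still between calls to the robot, and variables do not carry over. Pictures are saved under pics/ and viewed, at most 10 in all, crops included, and the job is handed in when it is done.

Besides the shell and the picture viewer there is one more tool, called after "Emit:" as name([rows], argument=value, ...), one row to a line, values as JSON. drive_tool: Moves the arm, as the interface text tells. Its arguments: {"type":"object","properties":{"rows":{"type":"array"}},"required":["rows"]}

```bash
mkdir -p pics; cat > h.py <<'E'
import numpy as np, cv2
from station import *
def world(c):
    h,w=c["z_map"].shape
    u,v=np.meshgrid(np.arange(w),np.arange(h))
    K=np.array([[c["fx"],0,c["cx"]],[0,c["fy"],c["cy"]],[0,0,1.]])
    p=cv2.undistortPoints(np.stack([u,v],-1).reshape(-1,1,2).astype(float),K,np.array(c["distortion"])).reshape(h,w,2)
    z=c["z_map"]; X=np.dstack([p[...,0]*z,p[...,1]*z,z])
    R=np.array(c["R"]);t=np.array(c["t"])
    W=(X-t)@R; W[z==0]=np.nan
    return W
def save(c,n): cv2.imwrite(f"pics/{n}.png",cv2.cvtColor(c["frame"],cv2.COLOR_RGB2BGR))
E
python3 - <<'E'
from h import *
for n in ("scene","side"):
    c=capture(n); save(c,n+"0"); W=world(c)
    print(n,"cam",(-np.array(c["R"]).T@np.array(c["t"])).round(2))
    for l in ("stand_a","tag_a","bin_1","bin_4","rail","screwdriver","fitting","jar"):
        for m in masks_of(l,c):
            P=W[m["region"]]; P=P[~np.isnan(P[:,0])]
            if m["p"]>.3 and len(P): print(l,round(m["p"],2),np.round(m["xy"]),np.median(P,0).round(3),np.percentile(P,3,0).round(3),np.percentile(P,97,0).round(3))
E
```

```text
scene cam [ 0.96 -0.59  0.9 ]
stand_a 0.85 [210. 236.] [ 0.532 -0.098  0.036] [ 0.497 -0.131  0.002] [ 0.553 -0.068  0.076]
stand_a 0.73 [251. 195.] [0.548 0.105 0.034] [0.516 0.073 0.001] [0.571 0.159 0.076]
stand_a 0.65 [234. 225.] [ 0.553 -0.008  0.014] [ 0.531 -0.03   0.004] [0.579 0.034 0.076]
stand_a 0.47 [267. 181.] [0.553 0.191 0.035] [ 0.531 -0.009  0.007] [0.669 0.222 0.243]
tag_a 0.76 [248. 190.] [0.54  0.106 0.051] [0.52  0.082 0.005] [0.559 0.13  0.077]
tag_a 0.56 [209. 232.] [ 0.525 -0.096  0.05 ] [ 0.495 -0.12   0.001] [ 0.543 -0.04   0.077]
tag_a 0.43 [239. 219.] [ 0.562 -0.006  0.056] [ 0.544 -0.022  0.03 ] [0.581 0.023 0.078]
bin_1 0.87 [298. 251.] [ 0.762 -0.025  0.062] [ 0.687 -0.061  0.025] [0.823 0.031 0.077]
bin_1 0.87 [271. 280.] [ 0.742 -0.108  0.026] [ 0.676 -0.166  0.002] [ 0.812 -0.073  0.066]
bin_1 0.75 [317. 225.] [0.763 0.12  0.031] [0.695 0.04  0.   ] [0.833 0.136 0.065]
bin_4 0.87 [298. 251.] [ 0.762 -0.025  0.062] [ 0.687 -0.061  0.025] [0.823 0.031 0.077]
bin_4 0.87 [271. 280.] [ 0.742 -0.108  0.026] [ 0.676 -0.166  0.002] [ 0.812 -0.073  0.066]
bin
[... 2015 characters left out ...]
5]
bin_4 0.62 [238. 162.] [ 0.721 -0.149  0.048] [ 0.668 -0.167  0.008] [ 0.808 -0.069  0.065]
bin_4 0.58 [201. 192.] [0.75  0.061 0.046] [0.687 0.04  0.006] [0.829 0.14  0.065]
rail 0.73 [252. 229.] [0.534 0.148 0.006] [ 0.511 -0.134  0.002] [0.587 0.27  0.008]
rail 0.7 [283. 158.] [ 0.581 -0.212  0.048] [ 0.559 -0.245  0.004] [ 0.61  -0.203  0.081]
screwdriver 0.59 [308. 214.] [0.428 0.032 0.016] [ 0.318 -0.004  0.001] [0.481 0.038 0.026]
fitting 0.75 [186. 266.] [0.608 0.381 0.03 ] [0.594 0.361 0.006] [0.629 0.393 0.062]
jar 0.66 [284. 157.] [ 0.58  -0.212  0.05 ] [ 0.559 -0.244  0.006] [ 0.609 -0.202  0.081]
jar 0.66 [260. 210.] [0.539 0.124 0.048] [0.519 0.084 0.027] [0.555 0.134 0.078]
```

View pics/scene0.png

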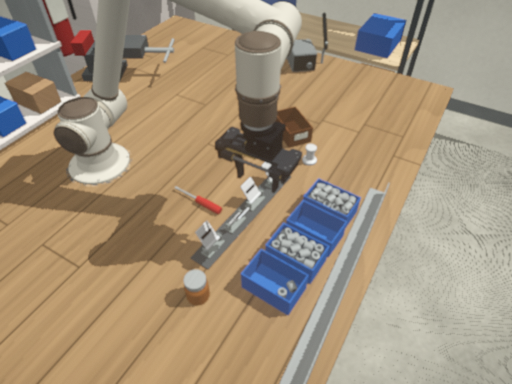

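View pics/side0.png

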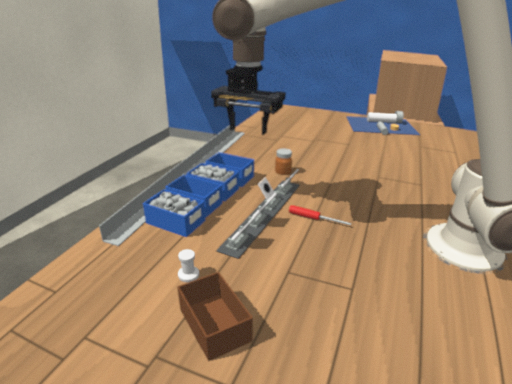

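The scene view shows bins from +y (346,197) to -y (275,280): full, empty, full, two bushings. The side view agrees: the far-left bin is full and there's a brown decoy at (215,315). Next I'll measure the tags closely.

```bash
python3 - <<'E'
from h import *
ims=[]
for n,b in (("scene",(150,160,300,270)),("side",(210,160,320,260))):
    c=capture(n); W=world(c); x0,y0,x1,y1=b
    im=cv2.cvtColor(c["frame"][y0:y1,x0:x1],cv2.COLOR_RGB2BGR); ims.append(cv2.resize(im,(400,300),interpolation=cv2.INTER_CUBIC))
    P=W[y0:y1,x0:x1].reshape(-1,3); P=P[~np.isnan(P[:,0])]
    for y in (-.10,.005,.108,.212):
        for lo,hi in ((.042,.052),(.052,.062),(.062,.071),(.071,.09)):
            q=P[(abs(P[:,1]-y)<.04)&(P[:,2]>lo)&(P[:,2]<hi)&(P[:,0]>.47)&(P[:,0]<.63)]
            print(n,y,lo,len(q), np.median(q,0).round(3) if len(q) else '',np.ptp(q[:,1]).round(3) if len(q) else '',(q[:,1].min()+q[:,1].max()).round(3)/2 if len(q) else '')
    # rail top
    q=P[(P[:,2]>.003)&(P[:,2]<.011)&(P[:,0]>.48)&(P[:,0]<.62)]
    r=cv2.minAreaRect((q[:,:2]*1000).astype(np.float32)); print("rail",r,len(q))
cv2.imwrite("pics/crop.png",np.hstack(ims))
E
```

```text
scene -0.1 0.042 71 [ 0.529 -0.098  0.047] 0.048 -0.097
scene -0.1 0.052 69 [ 0.522 -0.1    0.058] 0.049 -0.0965
scene -0.1 0.062 69 [ 0.515 -0.097  0.067] 0.05 -0.0965
scene -0.1 0.071 51 [ 0.509 -0.095  0.074] 0.048 -0.095
scene 0.005 0.042 5 [ 0.558 -0.019  0.047] 0.049 0.003
scene 0.005 0.052 13 [ 0.564 -0.007  0.057] 0.039 -0.0025
scene 0.005 0.062 11 [0.571 0.001 0.066] 0.048 0.0025
scene 0.005 0.071 30 [ 0.579 -0.003  0.076] 0.048 0.003
scene 0.108 0.042 47 [0.544 0.103 0.047] 0.049 0.106
scene 0.108 0.052 53 [0.538 0.107 0.058] 0.054 0.1075
scene 0.108 0.062 50 [0.53  0.105 0.067] 0.052 0.1075
scene 0.108 0.071 40 [0.525 0.104 0.074] 0.051 0.108
scene 0.212 0.042 5 [0.549 0.194 0.049] 0.005 0.1945
scene 0.212 0.052 18 [0.544 0.216 0.059] 0.036 0.2105
scene 0.212 0.062 15 [0.538 0.214 0.067] 0.021 0.2135
scene 0.212 0.071 15 [0.532 0.206 0.075] 0.019 0.2055
rail ((550.6868286132812, 46.627227783203125), (512.2738647460938, 135.62057495117188), 89.22180938720703) 1384
side -0.1 0.042 5 [ 0.529 -0.074  0.049] 0.013 -0.0755
side -0.1 0.052 13 [ 0.52  -0.076  0.059] 0.042 -0.0895
side -0.1 0.062 4 [ 0.515 -0.073  0.066] 0.022 -0.0815
side -0.1 0.071 11 [ 0.505 -0.075  0.077] 0.044 -0.09
side 0.005 0.042 40 [0.554 0.009 0.047] 0.05 0.005
side 0.005 0.052 41 [0.561 0.009 0.057] 0.049 0.005
side 0.005 0.062 40 [0.567 0.007 0.067] 0.048 0.006
side 0.005 0.071 36 [0.574 0.003 0.074] 0.05 0.0035
side 0.108 0.042 6 [0.54  0.132 0.047] 0.004 0.133
side 0.108 0.052 13 [0.532 0.121 0.059] 0.042 0.1125
side 0.108 0.062 10 [0.528 0.127 0.066] 0.026 0.1205
side 0.108 0.071 19 [0.518 0.115 0.077] 0.046 0.1115
side 0.212 0.042 6 [0.549 0.242 0.047] 0.013 0.238
side 0.212 0.052 13 [0.542 0.24  0.058] 0.031 0.2295
side 0.212 0.062 12 [0.534 0.232 0.064] 0.032 0.229
side 0.212 0.071 28 [0.527 0.224 0.077] 0.052 0.22
rail ((546.67236328125, -49.54376220703125), (651.2325439453125, 133.82337951660156), 89.78558349609375) 1164
```

View pics/crop.png

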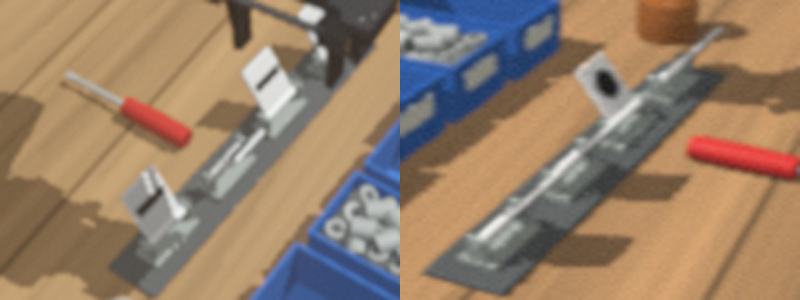

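The crop confirms the two visible bar faces on tags leaning to the robot, at (267,80) and (150,205) in the left half. The disc tag at (603,85) in the right half leans to its full bin. The fourth tag (y≈0.215) is seen edge-on, leaning to the robot, but its bin is full. So only that tag is wrong, and I'll push it over with the fingers shut.

Emit:
drive_tool([
  [0,-19,27,0,0,0,0],
  [0,-19,27,0,0,0,0],
  [0,-19,27,0,0,0,0],
  [0,-19,27,0,0,0,0],
  [0,-19,27,0,0,0,0],
])

```text
time_s: 1.42
tcp_pos: [0.529, 0.136, 0.2416]
ee_rot: [[-0.0, -1.0, 0.0], [-1.0, 0.0, 0.0], [-0.0, -0.0, -1.0]]
wrist_force: [0.2, 1.1, 0.0]
gripper_width: 0.705
gripper_force: 0.0
```

Emit:
drive_tool([
  [0,-19,27,0,0,0,0],
  [0,-19,27,0,0,0,0],
  [0,-19,27,0,0,0,0],
  [0,0,0,0,0,0,0],
  [0,0,0,0,0,0,0],
])

```text
time_s: 1.83
tcp_pos: [0.4723, 0.2173, 0.242]
ee_rot: [[0.003, -1.0, 0.001], [-1.0, -0.003, 0.0], [-0.0, -0.001, -1.0]]
wrist_force: [-0.7, 0.5, -0.7]
gripper_width: 0.325
gripper_force: 0.0
```

```bash
python3 - <<'E'
from h import *
s=sense(); print(s["time_s"],s["tcp_pos"],s["gripper_width"],np.round(s["ee_rot"],3).tolist())
c=capture("scene"); W=world(c).reshape(-1,3); cv2.imwrite("pics/s1.png",cv2.resize(c["frame"][140:290,170:370,::-1],(800,600),interpolation=cv2.INTER_CUBIC))
for y in (-.10,.005,.108,.216):
    q=W[(abs(W[:,1]-y)<.035)&(W[:,2]>.07)&(W[:,2]<.09)&(W[:,0]>.5)&(W[:,0]<.63)]
    print(y,len(q),np.median(q,0).round(3), q[:,1].min().round(3),q[:,1].max().round(3))
E
```

```text
1.8333 [0.47225225 0.2173302  0.24195889] 0.3246615404917299 [[0.003, -1.0, 0.001], [-1.0, -0.003, 0.0], [-0.0, -0.001, -1.0]]
-0.1 58 [ 0.509 -0.096  0.074] -0.12 -0.071
0.005 30 [ 0.579 -0.004  0.077] -0.024 0.024
0.108 43 [0.525 0.106 0.074] 0.082 0.132
0.216 36 [0.533 0.216 0.074] 0.193 0.243
```

View pics/s1.png

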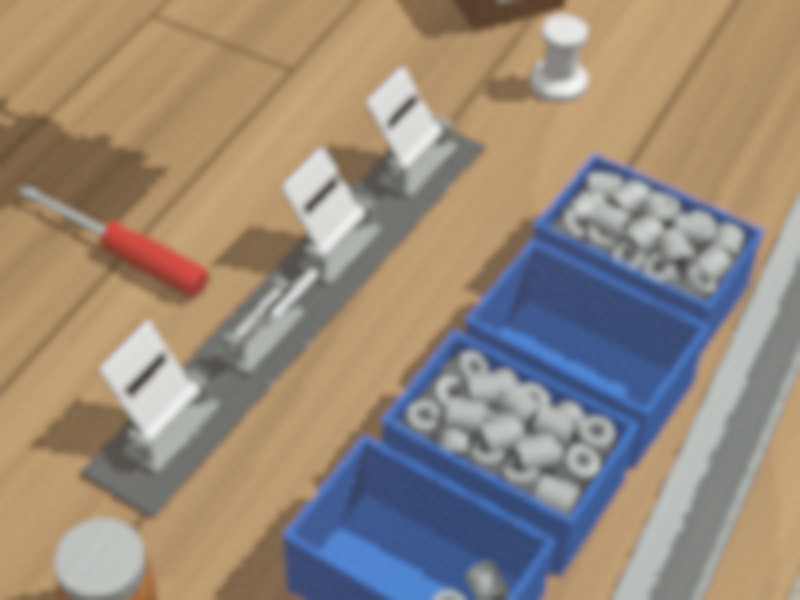

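The picture shows the +y tag (405,115) with its bar up, leaning to the robot in front of the full bin, so only this one needs flipping. The fingers close along x here, so the shut fingers reach about 15 mm ahead of the TCP.

Emit:
drive_tool([
  [0,0,0,-35,0,0,0],
  [0,0,0,-35,0,0,0],
  [0,0,0,-35,0,0,0],
  [0,0,0,-35,0,0,0],
  [0,0,0,-18,0,0,0],
])

```text
time_s: 2.3
tcp_pos: [0.4718, 0.2133, 0.0797]
ee_rot: [[-0.003, -1.0, -0.005], [-1.0, 0.003, -0.004], [0.004, 0.005, -1.0]]
wrist_force: [0.1, -0.1, 0.1]
gripper_width: 0.013
gripper_force: 0.0
```

Emit:
drive_tool([
  [0,0,0,0,0,0,0],
  [0,0,0,0,0,0,0],
  [0,8,0,0,0,0,0],
  [0,8,0,0,0,0,0],
  [0,8,0,0,0,0,0],
])

```text
time_s: 2.72
tcp_pos: [0.4991, 0.2167, 0.0855]
ee_rot: [[0.0, -1.0, 0.004], [-1.0, -0.0, 0.003], [-0.003, -0.004, -1.0]]
wrist_force: [0.1, 0.0, 0.4]
gripper_width: 0.003
gripper_force: 0.0
```

Emit:
drive_tool([
  [0,8,0,0,0,0,0],
  [0,8,0,0,0,0,0],
  [0,6,0,0,0,0,0],
  [0,6,0,0,0,0,0],
  [0,6,0,0,0,0,0],
])

```text
time_s: 3.13
tcp_pos: [0.5315, 0.2159, 0.0835]
ee_rot: [[-0.0, -1.0, -0.0], [-1.0, 0.0, -0.0], [0.0, 0.0, -1.0]]
wrist_force: [-1.4, -0.3, 1.0]
gripper_width: 0.007
gripper_force: 0.5
```

Emit:
drive_tool([
  [0,6,0,0,0,0,0],
  [0,6,0,0,0,0,0],
  [0,6,0,0,0,0,0],
  [0,6,0,0,0,0,0],
  [0,6,0,0,0,0,0],
])

```text
time_s: 3.55
tcp_pos: [0.5615, 0.216, 0.0834]
ee_rot: [[0.0, -1.0, -0.0], [-1.0, -0.0, -0.0], [0.0, 0.0, -1.0]]
wrist_force: [0.1, 0.2, 1.3]
gripper_width: 0.005
gripper_force: 0.0
```

```bash
python3 - <<'E'
from h import *
s=sense(); print(s["time_s"],s["tcp_pos"],s["gripper_width"],s["wrist_force"])
c=capture("scene"); cv2.imwrite("pics/s2.png",cv2.resize(c["frame"][140:290,170:370,::-1],(800,600),interpolation=cv2.INTER_CUBIC))
E
```

```text
3.55 [0.56153545 0.21602229 0.08344456] 0.004576423850907547 [0.09788226 0.21189146 1.28967897]
```

View pics/s2.png

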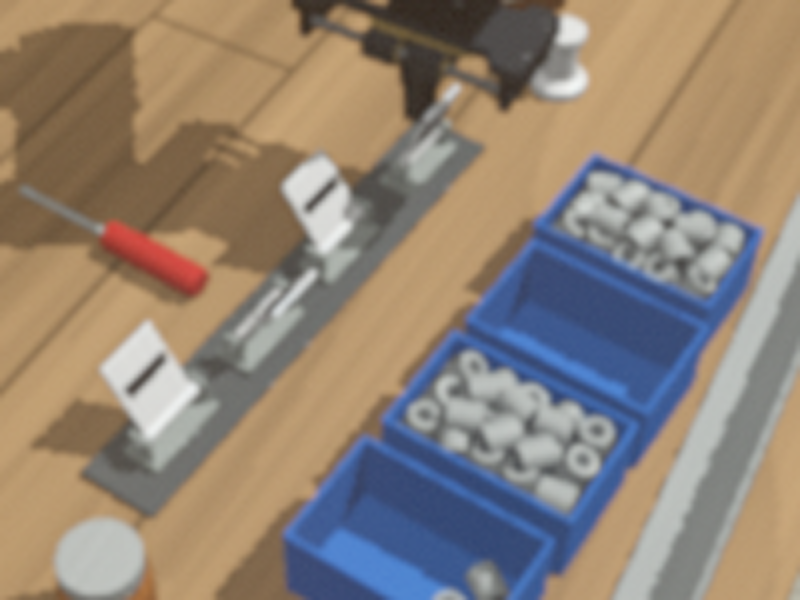

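The +y tag (438,112) is now edge-on, lying towards its bin, and the other tags look unchanged. I'll back off, lift and check.

Emit:
drive_tool([
  [0,-15,0,0,0,0,0],
  [0,-30,0,0,0,0,0],
  [0,-30,0,0,0,0,0],
  [0,0,0,25,0,0,0],
  [0,0,0,35,0,0,0],
])

```text
time_s: 4.02
tcp_pos: [0.4821, 0.214, 0.1409]
ee_rot: [[0.001, -1.0, -0.008], [-1.0, -0.001, -0.006], [0.006, 0.008, -1.0]]
wrist_force: [2.3, -0.0, 1.0]
gripper_width: 0.003
gripper_force: 0.0
```

Emit:
drive_tool([
  [0,0,0,35,0,0,0],
  [0,0,0,35,0,0,0],
  [0,0,0,30,0,0,0],
  [0,0,0,0,0,0,0],
  [0,0,0,0,0,0,0],
])

```text
time_s: 4.43
tcp_pos: [0.4867, 0.2167, 0.2458]
ee_rot: [[0.0, -1.0, 0.004], [-1.0, -0.0, 0.004], [-0.004, -0.004, -1.0]]
wrist_force: [-0.4, -0.1, -0.7]
gripper_width: 0.006
gripper_force: 0.0
```

```bash
python3 - <<'E'
from h import *
for n,b in (("scene",(170,140,370,290)),("side",(140,140,340,290))):
    c=capture(n); W=world(c).reshape(-1,3); x0,y0,x1,y1=b
    cv2.imwrite(f"pics/{n}3.png",cv2.resize(c["frame"][y0:y1,x0:x1,::-1],(800,600),interpolation=cv2.INTER_CUBIC))
    for y in (-.10,.005,.108,.216):
        q=W[(abs(W[:,1]-y)<.035)&(W[:,2]>.07)&(W[:,2]<.09)&(W[:,0]>.48)&(W[:,0]<.63)]
        print(n,y,len(q),np.median(q,0).round(3))
E
```

```text
scene -0.1 59 [ 0.509 -0.096  0.074]
scene 0.005 30 [ 0.579 -0.003  0.076]
scene 0.108 43 [0.525 0.106 0.074]
scene 0.216 24 [0.595 0.207 0.076]
side -0.1 11 [ 0.506 -0.08   0.077]
side 0.005 42 [0.574 0.004 0.074]
side 0.108 21 [0.519 0.115 0.077]
side 0.216 62 [0.59  0.217 0.075]
```

View pics/side3.png

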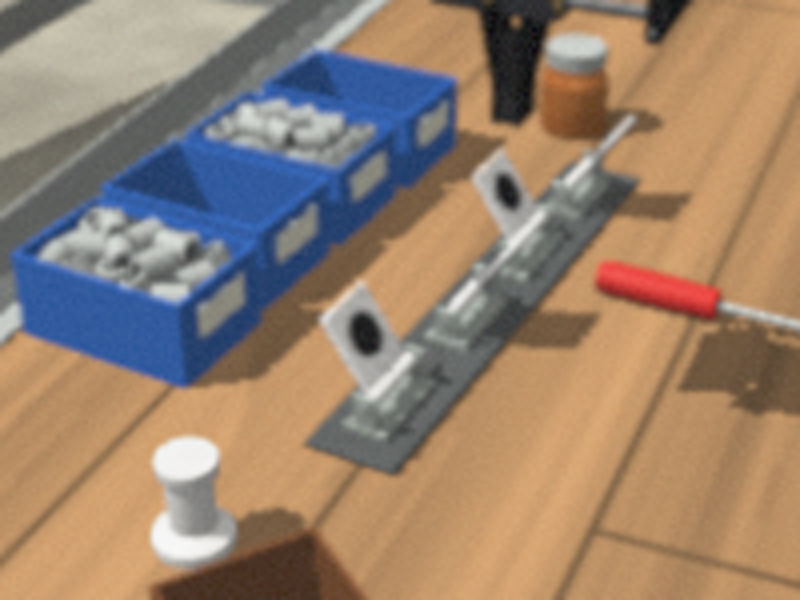

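The side view shows discs on the tags at (365,335) and (508,190), in front of the two full bins. The other two tags lean to the robot and nothing else has moved.

```bash
python3 -c "
from station import *
print(finish_job())"
```

```text
the job is handed in; nothing more can be done
None
```

The job is handed in: only the tag at the +y end was wrong, and I pushed it over to show its disc; in the last pictures all four tags matched their bins and nothing else had visibly moved.

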